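# Close the storage jar with its double lid and take the cover off alone

## Task

Slide the double lid out of its grey holder by the orange post and lower it, both lids together, onto the open blue jar, letting go only once the inner lid is fully home in the jar's mouth. Then take the black collar and lift the dark wooden outer lid straight up alone, leaving the inner lid seated and undisturbed, and finish still holding the outer lid level in the gripper, its whole body higher than the orange post. Do not push the jar out of its place or disturb the other things on the worktop.

Things in the scene. Friction and masses are not known exactly. Their poses are not given: they have to be found in the camera images.
- lid_holder: Grey fixed lid holder, 157 x 132 x 41 mm: floor 6 mm thick (x = -91 to +66 mm), side walls (inner faces y = +-60), back wall (inner face x = +60), lips over the rear. Its -x end is open and points at the robot, up to 0.3 rad to the left or 1.1 rad to the right (as the robot sees it). Origin: worktop level below the centre of the parked lids; z up.
- holder_lips (a point): Point of the holder midway between its two lips. The lips reach from the side walls in to y = +-44 mm, from x = +10 to +66 mm of the holder; underside 37 mm, top 41 mm above the worktop, so the parked lids cannot be lifted. Slid 45 mm or more along the holder's -x axis, they are clear and can be lifted.
- inner_lid: Inner lid, aluminium, loose, about 0.16 kg: round plug 76 mm in diameter, 14 mm high, chamfered below (3 mm play each way in the jar's mouth); above it a flange 92 mm in diameter, 5 mm thick, that rests on the jar's rim; orange post in the centre. Origin: centre of the plug's underside; z up. Starts on the holder's floor. Home in the jar, its origin is 56 mm above the jar's.
- post_top (a point): Centre of the top face of the inner lid's upright round orange post: 14 mm in diameter, top 80 mm above the plug's underside and, nested, 28 mm above the top of the black collar. Lifting the post carries both lids.
- outer_lid: Outer lid, dark wood, loose, about 0.12 kg, standing on the inner lid's flange by four 2 mm feet, not fastened. Plate 112 mm in diameter, 3 mm thick, skirt 4 mm thick hanging 15 mm below it (104 mm inside), black collar on top. Origin: centre of the skirt's lower edge; z up; plate top at z = 18 mm. Nested, its origin is 6 mm above the inner lid's.
- collar_top (a point): Centre of the top of the outer lid's round black collar: 36 mm in diameter, 28 mm high above the plate, with an 18 mm hole through collar and plate in which the 14 mm post moves freely. Top 46 mm above the skirt's lower edge. Lifting the collar carries the outer lid alone.
- storage_jar: Blue stoneware jar with a thin white line round it, loose, about 1.4 kg, upright, open on top: outside diameter 92 mm, mouth 82 mm, 70 mm high. Stands to the right of the holder. Mind the wall cabinet over the back of the worktop, behind and to the right of the work, from 0.5 m up: keep the wrist in front of it. Origin: centre of its underside; z up.
- glass: Bystander: upturned drinking glass, 81 mm in diameter, 91 mm high, behind the work. Origin: centre of its underside.
- tin: Bystander: green food tin, 101 mm in diameter, 118 mm high, behind the work. Origin: centre of its underside.
- pasta_jar: Bystander: tall glass jar of pasta with a white lid, 81 mm in diameter, 163 mm high, at the back left. Origin: centre of its underside.
- matchbox: Bystander: matchbox, 36 x 56 x 14 mm, behind the jar. Origin: centre of its underside.
- teaspoon: Bystander: steel teaspoon, 136 mm long, lying near the front edge. Origin: centre of its underside.
Not all that is in view belongs to the job. What is shaped like the storage_jar but red is not meant.

How it is judged:
By the outcome, as a careful person would: the job done as asked, in the order asked, and still so for the second after the job is handed in, while the arm keeps its last pose, push and grip.
It also fails if it takes over 54 s, if anything falls off the work surface, if the arm or the gripper's body presses on something with over 40 N, if the wrist force passes 120 N, or if a joint passes its speed limit or range.

## Robot

A 7-joint arm with a two-finger parallel gripper is mounted at the origin on a cart in front of the work surface, level with it; the furniture and walls round the work are solid. World frame = base frame: x ahead of the robot, y to its left, z up, the work surface at z = 0. Lengths are in m, angles in rad, forces in N, time in s.
With the tool pointing down it reaches from about 0.425 to 1.025 m from the base axis. Payload 9.4 kg.
Tool frame: the origin (TCP) lies midway between the tips of the shut fingers; the grasp point (between the pads) lies r.hold_point_z behind it (r.hold_point_z is the distance from the TCP to the grasp point, in m); z points along the fingers, y is the line along which they close (so a half turn about z gives the same grasp; the last joint's range is limited). The gripper opens to 93 mm and grips with 3 to 60 N. Pads are 15 mm wide; open, the fingers measure 128 mm over their backs; the gripper's body (75 mm by 188 mm) begins 65 mm behind the grasp point.
Start: joints at [1.267, 0.599, -0.003, 1.599, 0.002, 0.943, -0.08], TCP at [0.163, -0.706, 0.219] pointing down, gripper open.
Joint ranges: [-2.57, 2.57], [-0.35, 1.97], [-1.29, 1.29], [0.11, 2.56], [-1.05, 4.19], [0.11, 1.86], [-2.63, 2.63]. Speed limits (rad/s): [2.22, 2.22, 3.01, 3.01, 3.14, 3.14, 3.14].

## Interface

Orientations are given as a unit quaternion [x, y, z, w].
In Python, from plant import r gives the robot as it stands.
- The arm moves only by the shell command python3 -m pendant 'ROWS'. ROWS is JSON, a list of rows, each a list of 7 numbers: the shift along the tool's x, y, z as a fraction of full scale, then the turn, a rotation vector about the tool's x, y, z as a fraction of full scale, then the opening, from 0 (shut) to 1 (fully open). A call has 1 to 8 rows; each row shifts and turns the commanded pose from where the row before left it, along the tool's axes as they then stand; what a row does not reach is not made up. Full scale, the value 1, is 50 mm for a shift and 4 degrees for a turn. A row lasts 1/10 s, in which the tool goes at most 50 mm and 8.59 degrees, less where a joint would pass 70% of its speed; a pose out of reach is approached as far as the arm can. A call with a number of a shift or a turn outside -1 to 1 is refused whole. A call with a gripper value outside its range is refused whole. The fingers move at their own pace and stop on an object; the grip force is fixed at half the most. Time passes only in rows, so rows that do not move let the fingers close. It gives the time, the measured TCP pose, the force, the opening and the grip force at its end, in the units of the state.
- r.get_obs(): the state, without advancing time (a new reading comes with each control period).
- r.capture(name): name is "side" or "top"; returns a dict with "color" (400x640x3 uint8, red, green, blue), "fx", "fy", "cx", "cy" (pixels), "T" (4x4, takes a point from camera to world coordinates). Camera axes: x right, y up, looking along -z (the intrinsics and any distortion apply to the point x, -y, -z); pixel columns grow to the right and rows downward; lengths in m; the calibration is good to about 2 mm. A picture is of the moment at which its call begins. There is no depth.
- r.sign_off(): hands the job in; it is judged then, once.
The state is a dict: "time": time; "q": joint angles; "joint_vel": joint speeds; "joint_torque": joint torques, N m; "position": TCP position; "orientation": TCP orientation; "ft_force": force on the tool from outside, world axes, zero at the start; "wrist_torque": the same for the moment, N m; "gripper_width": finger opening in m; "grasp_force": force on a finger pad.
Only numpy, scipy, OpenCV 4.12 (cv2) and the standard library are available. Lean on these libraries where they do the work, as an engineer would, in place of code of your own. Each camera call takes 0.05 s, during which the arm holds its last target. There are 200 camera calls.

## Working session

There is one attempt and no reset: what is moved stays moved. The work goes in short steps, Python scripts to look and compute and a shell command to move; the robot and the scene stay as the last step left them, time stands still between calls to the robot, and variables do not carry over. Pictures are saved under pics/ and viewed, at most 10 in all, crops included, and the job is handed in when it is done.

```bash
mkdir -p pics; ls; python3 - <<'E'
from plant import r
import cv2,numpy as np
np.set_printoptions(precision=4,suppress=True)
for n in("side","top"):
    c=r.capture(n); cv2.imwrite(f"pics/{n}0.png",c["color"][:,:,::-1])
    print({k:v for k,v in c.items() if k!="color"})
print(r.get_obs(),r.hold_point_z)
E
```

```text
pics
{'fx': 467.35523558165073, 'fy': 467.35523558165073, 'cx': 328.8554197217041, 'cy': 196.66232277912454, 'T': array([[-0.9998, -0.0176, -0.0052,  0.5334],
       [ 0.0057, -0.5664,  0.8241,  0.9045],
       [-0.0175,  0.8239,  0.5664,  0.6429],
       [ 0.    ,  0.    ,  0.    ,  1.    ]])}
{'fx': 460.09289412788036, 'fy': 460.09289412788036, 'cx': 311.5537961046309, 'cy': 206.69275491393316, 'T': array([[-0.0005,  0.9931, -0.1173,  0.4195],
       [-1.    , -0.0003,  0.0014,  0.0951],
       [ 0.0013,  0.1173,  0.9931,  1.1953],
       [ 0.    ,  0.    ,  0.    ,  1.    ]])}
{'time': 0.1, 'q': array([ 1.2673,  0.6001, -0.0025,  1.6   ,  0.0018,  0.9429, -0.0798]), 'joint_vel': array([ 0.0008, -0.0016,  0.001 , -0.0016, -0.0007,  0.0005,  0.0002]), 'joint_torque': array([  0.0066, -76.6563,   1.5028, -25.2939,  -0.0523,   0.0136,
         0.0001]), 'position': array([ 0.1629, -0.706 ,  0.2178]), 'orientation': array([ 0.9936,  0.1132, -0.0001, -0.0007]), 'ft_force': array([ 0.91  , -0.7613,  0.3338]), 'wrist_torque': array([-0.0023, -0.0213,  0.0385]), 'grasp_force': 0.0, 'gripper_width': 0.09306371467517771} 0.0188
```

View pics/top0.png

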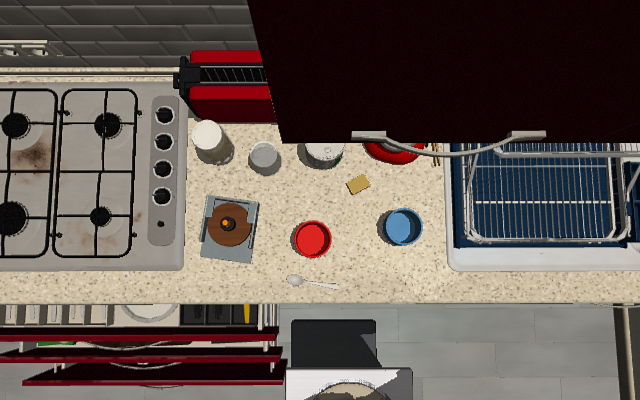

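View pics/side0.png

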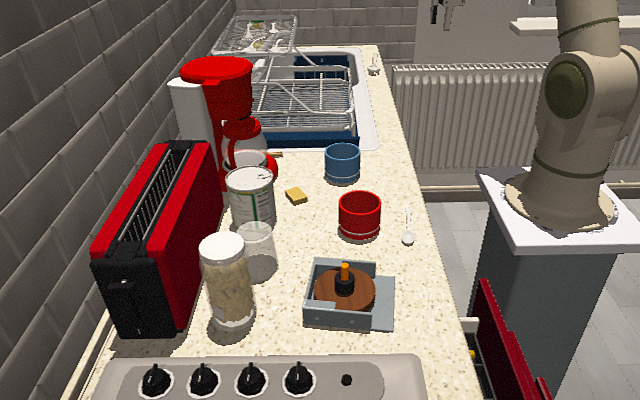

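Top view: the holder with lids is at about (228,228), its orange post at (228,223). There are two jar-shaped candidates: red at (312,238), and blue at (403,228). Side view: the same two at (359,215) and (342,163). The blue one fits the description in colour and stands right of the holder. I'll measure and check it in an enlarged crop.

```bash
cat > h.py <<'E'
from plant import r
import cv2,numpy as np
from scipy.optimize import least_squares
from scipy.spatial.transform import Rotation as R
np.set_printoptions(precision=4,suppress=True)
def ray(c,u,v):
    d=c["T"][:3,:3]@np.array([(u-c["cx"])/c["fx"],-(v-c["cy"])/c["fy"],-1]); return c["T"][:3,3],d
def onz(c,u,v,z):
    o,d=ray(c,u,v); return o+d*(z-o[2])/d[2]
def tri(*rs):
    A=sum(np.eye(3)-np.outer(d,d)/(d@d) for o,d in rs); b=sum((np.eye(3)-np.outer(d,d)/(d@d))@o for o,d in rs)
    return np.linalg.solve(A,b)
def proj(c,p):
    q=c["T"][:3,:3].T@(np.array(p)-c["T"][:3,3]); return c["cx"]-c["fx"]*q[0]/q[2], c["cy"]+c["fy"]*q[1]/q[2]
def mask(c,lo,hi,box=None):
    h=cv2.cvtColor(c["color"],cv2.COLOR_RGB2HSV); m=cv2.inRange(h,lo,hi)
    if box:
        k=np.zeros_like(m);k[box[1]:box[3],box[0]:box[2]]=255;m&=k
    return m
def blob(m):
    n,l,s,ce=cv2.connectedComponentsWithStats(m); i=1+np.argmax(s[1:,4]); return ce[i],s[i]
E
python3 - <<'E'
from h import *
S=r.capture("side");T=r.capture("top")
for n,c,box in(("side",S,(300,240,400,340)),("top",T,(190,180,270,270))):
    m=mask(c,(8,150,120),(22,255,255),box); ce,s=blob(m);print(n,"orange",ce,s, onz(c,*ce,.086))
    ys,xs=np.nonzero(m);print(ys.min(),ys.max())
for n,c,box in(("side",S,(315,135,370,195)),("top",T,(375,195,430,255))):
    m=mask(c,(95,80,50),(115,255,255),box); ce,s=blob(m);print(n,"blue",ce,s)
    ct=max(cv2.findContours(m,0,1)[0],key=cv2.contourArea)
    P=ct[:,0,:]
    Q=np.array([onz(c,u,v,.07)[:2] for u,v in P]); print(Q.min(0),Q.max(0))
a=cv2.resize(T["color"][180:280,180:440],None,fx=3,fy=3,interpolation=2)
b=cv2.resize(S["color"][135:335,290:420],None,fx=2.9,fy=2.9,interpolation=2)[:299*2]
cv2.imwrite("pics/top_c.png",a[:,:,::-1]);cv2.imwrite("pics/side_c.png",b[:,:,::-1])
E
```

```text
side orange [349.7272 288.4806] [ 322  262   52   49 1261] [0.5059 0.3602 0.086 ]
262 310
top orange [224.5714 222.2143] [222 220   6   6  28] [0.5127 0.3039 0.086 ]
220 225
side blue [342.0669 159.0734] [ 325  142   35   35 1077]
[ 0.461  -0.1796] [ 0.5472 -0.012 ]
top blue [401.4756 226.7822] [385 208  38  38 900]
[ 0.4581 -0.1773] [ 0.549  -0.0865]
```

View pics/top_c.png

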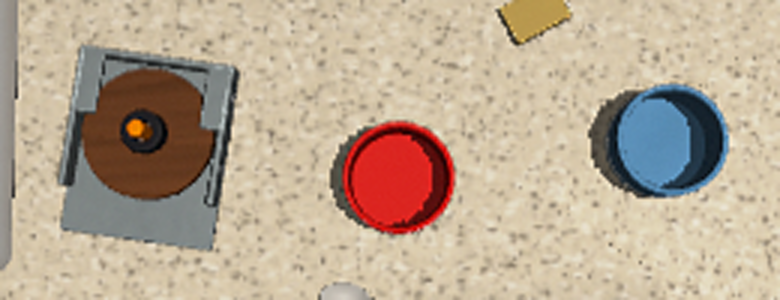

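The crop confirms an open blue jar at (403,227) in the top view, with the red one at (313,239) as the decoy. The holder's open front edge runs from about (200,256) to (251,263).

```bash
python3 - <<'E'
from h import *
S=r.capture("side");T=r.capture("top")
m=mask(S,(10,200,150),(22,255,255),(335,255,360,285)); ys,xs=np.nonzero(m);print("side orange",xs.min(),xs.max(),ys.min(),ys.max(),len(xs), [ (y,xs[ys==y].min(),xs[ys==y].max()) for y in range(ys.min(),ys.max()+1)])
print(cv2.cvtColor(T["color"],cv2.COLOR_RGB2HSV)[217:229,219:236].tolist().__repr__()[:0])
h=cv2.cvtColor(T["color"],cv2.COLOR_RGB2HSV)[217:229,219:236]
for row in T["color"][217:229,219:236]: print(" ".join("%3d,%3d"%(p[0],p[1]) for p in row))
# brown plate
for c,box,n in((T,(190,180,270,270),"t"),(S,(300,255,385,320),"s")):
    m=mask(c,(3,90,30),(14,220,140),box)
    P=max(cv2.findContours(m,0,1)[0],key=cv2.contourArea)[:,0,:]
    Q=np.array([onz(c,u,v,.030)[:2] for u,v in P]);(cc,rr)=cv2.minEnclosingCircle((Q*1000).astype(np.float32));print(n,"plate",cc,rr,Q.min(0),Q.max(0),len(P))
A=onz(T,199.8,256,.006);B=onz(T,251,263,.006);print("front",A,B,np.linalg.norm(A-B),np.arctan2(*(B-A)[:2][::1]))
f=(A+B)/2
# back outer corners on top of walls z~.041
C=onz(T,180+80/3,180+46/3,.041);D=onz(T,180+237/3,180+66/3,.041);print("back",C,D,np.linalg.norm(C-D));b=(C+D)/2
ax=(b-f)[:2];print("axis",ax,np.linalg.norm(ax),np.arctan2(ax[1],ax[0]))
# rim fit blue
m=mask(T,(95,60,30),(120,255,255),(375,195,430,255))
P=max(cv2.findContours(m,0,1)[0],key=cv2.contourArea)[:,0,:];Q=np.array([onz(T,u,v,.07)[:2] for u,v in P]);print("jar top",cv2.minEnclosingCircle((Q*1000).astype(np.float32)))
m=mask(S,(95,60,30),(120,255,255),(315,135,370,195))
P=max(cv2.findContours(m,0,1)[0],key=cv2.contourArea)[:,0,:]; print("side",P.min(0),P.max(0)); 
for ang in range(0,360,30):
    a=np.radians(ang);print(np.round(proj(S,(.5036+.046*np.cos(a),-.132+.046*np.sin(a),.07)),1),end=" ")
E
```

```text
Traceback (most recent call last):
ValueError: zero-size array to reduction operation minimum which has no identity
```

View pics/side_c.png

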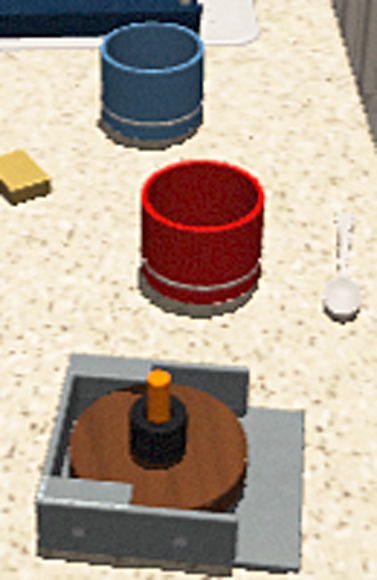

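The side crop shows the blue jar with its white line, empty, and the post top at crop (160,377), which is about (345,265) in the full image. I'll fix the orange thresholds.

```bash
python3 - <<'E'
from h import *
S=r.capture("side");T=r.capture("top")
m=mask(S,(8,190,90),(25,255,255),(335,255,360,285)); ys,xs=np.nonzero(m);print("side orange",len(xs), [ (int(y),int(xs[ys==y].min()),int(xs[ys==y].max())) for y in np.unique(ys)])
for row in T["color"][218:227,220:234]: print(" ".join("%3d,%3d"%(p[0],p[1]) for p in row))
for c,box,n in((T,(190,180,270,270),"t"),(S,(300,255,385,320),"s")):
    m=mask(c,(3,90,30),(14,220,140),box)
    P=max(cv2.findContours(m,0,1)[0],key=cv2.contourArea)[:,0,:]
    Q=np.array([onz(c,u,v,.030)[:2] for u,v in P]);(cc,rr)=cv2.minEnclosingCircle((Q*1000).astype(np.float32));print(n,"plate",cc,rr,Q.min(0),Q.max(0),len(P))
A=onz(T,199.8,256,.006);B=onz(T,251,263,.006);print("front",A,B,np.linalg.norm(A-B))
f=(A+B)/2
C=onz(T,180+80/3,180+46/3,.041);D=onz(T,180+237/3,180+66/3,.041);print("back",C,D,np.linalg.norm(C-D));b=(C+D)/2
ax=(b-f)[:2];print("axis",ax,np.linalg.norm(ax),np.arctan2(ax[1],ax[0]))
print("post tri",tri(ray(S,345.2,265),ray(T,224.6,222.2)),onz(S,345.2,265,.086),onz(T,224.6,222.2,.086))
m=mask(T,(95,60,30),(120,255,255),(375,195,430,255))
P=max(cv2.findContours(m,0,1)[0],key=cv2.contourArea)[:,0,:];Q=np.array([onz(T,u,v,.07)[:2] for u,v in P]);print("jar top",cv2.minEnclosingCircle((Q*1000).astype(np.float32)))
m=mask(S,(95,60,30),(120,255,255),(315,135,370,195))
P=max(cv2.findContours(m,0,1)[0],key=cv2.contourArea)[:,0,:]; print("side",P.min(0),P.max(0)); 
J=np.array([proj(S,(.5036+.046*np.cos(a),-.132+.046*np.sin(a),.07)) for a in np.arange(0,6.3,.1)]);print(J.min(0),J.max(0))
E
```

```text
side orange 132 [(262, 344, 344), (263, 342, 347), (264, 342, 348), (265, 341, 348), (266, 341, 348), (267, 341, 347), (268, 341, 348), (269, 341, 348), (270, 341, 356), (271, 341, 347), (272, 341, 347), (273, 341, 347), (274, 341, 347), (275, 341, 347), (276, 341, 357), (277, 341, 347), (278, 341, 347), (279, 341, 348), (280, 343, 346)]
 99, 57 101, 57  53, 32  34, 29  27, 28  28, 31  28, 30  34, 34  30, 31  31, 31  34, 33  42, 33  42, 23  77, 46
 98, 56  58, 36  23, 25  20, 27  68, 45  73, 50  20, 24  18, 23  26, 27  33, 32  31, 31  32, 31  23, 21  27, 16
 86, 50  29, 26  21, 28 127, 72 239,125 240,127 220,111  50, 23   3,  4  34, 35  33, 33  37, 36  39, 38  14, 15
 53, 35  20, 24 121, 65 237,122 243,130 241,133 245,137 167, 81  98, 44  82, 63  41, 42  31, 30  37, 36  28, 29
 42, 31  19, 25 187, 91 245,132 238,131 237,133 243,141 204,105 103, 49  93, 49  48, 29  31, 31  37, 36  39, 37
 34, 29  20, 26 142, 69 247,132 240,133 238,135 244,145 171, 86  98, 44  98, 47  76, 38  29, 30  35, 34  40, 38
 31, 29  23, 26  57, 38 210,105 248,136 249,144 234,123 108, 51  96, 46 102, 49  83, 41 
[... 168 characters left out ...]
 17, 19  13,  7  89, 71 118, 85  60, 30  52, 28  32, 29  35, 36  44, 42  22, 21
t plate (511.1029968261719, 303.2960205078125) 56.57371520996094 [0.4597 0.2471] [0.5666 0.3591] 128
s plate (511.4851989746094, 308.7969970703125) 60.335453033447266 [0.459  0.2491] [0.5676 0.3587] 264
front [0.4324 0.3807 0.006 ] [0.4145 0.2489 0.006 ] 0.13301080938453658
back [0.5848 0.3591 0.041 ] [0.5677 0.2264 0.041 ] 0.13384062076240535
axis [ 0.1528 -0.022 ] 0.15440322694099268 -0.1428742240738783
post tri [0.512  0.3039 0.0858] [0.5113 0.3042 0.086 ] [0.5127 0.3038 0.086 ]
jar top ((501.2142639160156, -129.2364044189453), 49.38869094848633)
side [315 135] [359 176]
[324.031  142.2467] [360.5463 159.9851]
```

```bash
python3 -m pendant '[[0.6,-0.57,-0.33,0,0,0,1],[0.6,-0.57,-0.33,0,0,0,1],[0.6,-0.57,-0.33,0,0,0,1],[0.6,-0.57,-0.33,0,0,0,1],[0.6,-0.57,-0.33,0,0,0,1],[0.6,-0.57,-0.33,0,0,0,1]]'
python3 -m pendant '[[0.58,-0.72,0,0,0,0,1],[0.58,-0.72,0,0,0,0,1],[0.58,-0.72,0,0,0,0,1],[0.58,-0.72,0,0,0,0,1],[0.58,-0.72,0,0,0,0,1],[0.58,-0.72,0,0,0,0,1],[0,0,0,0,0,-1,1],[0,0,0,0,0,-1,1]]'
python3 -m pendant '[[0,0,0,0,0,-1,1],[0,0,0,0,0,-1,1],[0,0,0,0,0,-1,1],[0,0,0,0,0,-1,1],[0,0,0,0,0,-1,1],[0,0,0,0,0,-1,1],[0,0,0,0,0,-1,1],[0,0,0,0,0,-1,1]]'
python3 -m pendant '[[0,0,0,0,0,-1,1],[0,0,0,0,0,-1,1],[0,0,0,0,0,-1,1],[0,0,0,0,0,-1,1],[0,0,0,0,0,-1,1],[0,0,0,0,0,-1,1],[0,0,0,0,0,-1,1],[0,0,0,0,0,-1,1]]'
python3 -m pendant '[[0,0,0,0,0,-1,1],[0,0,0,0,0,-0.25,1],[0,0,0,0,0,0,1],[0,0,0,0,0,0,1]]'
cat >> h.py <<'E'
def to(x,y,z):
    "remaining shift to a world TCP target, in tool axes, in fractions of full scale (50 mm); and the tool's yaw, tilt"
    o=r.get_obs();M=R.from_quat(o["orientation"]).as_matrix();d=np.array([x,y,z])-o["position"]
    print("t",o["time"],"tcp",o["position"],"yaw",np.degrees(np.arctan2(M[1,0],M[0,0])),"zaxis",M[:,2],"F",o["ft_force"],"w",o["gripper_width"],o["grasp_force"]);print("q",o["q"],"shift",M.T@d/.05)
    return M
E
python3 -c "
from h import *
M=to(.512,.304,.12)
print(R.from_matrix(M.T@np.array([[0,1,0],[1,0,0],[0,0,-1.]])).as_rotvec(degrees=True)/4)"
```

```text
time: 1.0
position: [0.3006, -0.4978, 0.3184]
orientation: [0.994, 0.113, 0.0, 0.0]
ft_force: [1.5, -0.6, -1.0]
gripper_width: 0.0927
grasp_force: 0.0
time: 1.8
position: [0.4217, -0.2481, 0.3179]
orientation: [0.983, 0.185, 0.0, 0.0]
ft_force: [-0.4, -0.8, -0.4]
gripper_width: 0.0928
grasp_force: 0.0
time: 2.6
position: [0.4209, -0.2497, 0.3178]
orientation: [0.894, 0.447, 0.0, 0.0]
ft_force: [-0.1, 0.7, -0.3]
gripper_width: 0.0931
grasp_force: 0.0
time: 3.4
position: [0.4209, -0.2497, 0.3177]
orientation: [0.736, 0.677, -0.0, 0.0]
ft_force: [0.0, 0.2, 0.2]
gripper_width: 0.0931
grasp_force: 0.0
time: 3.8
position: [0.4209, -0.2498, 0.3177]
orientation: [0.708, 0.707, -0.0, 0.0]
ft_force: [-0.0, 1.0, -0.7]
gripper_width: 0.0931
grasp_force: 0.0
t 3.8 tcp [ 0.4209 -0.2498  0.3177] yaw 89.90320369574306 zaxis [ 0.0001 -0.0001 -1.    ] F [-0.0232  0.9704 -0.6838] w 0.09310763939639982 0.0
q [ 0.7376  0.2221 -0.3869  1.9829  0.1021  0.9549  0.2986] shift [11.0788  1.8033  3.9523]
[ 0.0009  0.0013 -0.0242]
```

```bash
python3 -m pendant '[[0.8,0.13,0.14,0,0,0,1],[0.8,0.13,0.14,0,0,0,1],[0.8,0.13,0.14,0,0,0,1],[0.8,0.13,0.14,0,0,0,1],[0.8,0.13,0.14,0,0,0,1],[0.8,0.13,0.14,0,0,0,1],[0.8,0.13,0.14,0,0,0,1]]'
python3 -m pendant '[[0.8,0.13,0.14,0,0,0,1],[0.8,0.13,0.14,0,0,0,1],[0.8,0.13,0.14,0,0,0,1],[0.8,0.13,0.14,0,0,0,1],[0.8,0.13,0.14,0,0,0,1],[0.8,0.13,0.14,0,0,0,1],[0.68,0.1,0.14,0,0,0,1],[0,0,0,0,0,0,1]]'
python3 -m pendant '[[0,0,0.5,0,0,0,1],[0,0,0.5,0,0,0,1],[0,0,0.5,0,0,0,1],[0,0,0,0,0,0,1],[0,0,0,0,0,0,1]]'
python3 - <<'E'
from h import *
to(.512,.304,.0615)
S=r.capture("side");cv2.imwrite("pics/s1.png",cv2.resize(S["color"][130:330,260:460],None,fx=3,fy=3,interpolation=2)[:,:,::-1])
E
```

```text
time: 4.5
position: [0.4666, 0.0318, 0.2685]
orientation: [0.708, 0.707, 0.0, 0.0]
ft_force: [1.0, 0.3, 0.5]
gripper_width: 0.0931
grasp_force: 0.0
time: 5.3
position: [0.5096, 0.3097, 0.2187]
orientation: [0.706, 0.709, 0.001, -0.001]
ft_force: [0.0, 0.3, 0.5]
gripper_width: 0.0933
grasp_force: 0.0
time: 5.8
position: [0.5105, 0.3039, 0.1449]
orientation: [0.707, 0.707, -0.0, -0.0]
ft_force: [-0.2, -0.2, 0.9]
gripper_width: 0.0933
grasp_force: 0.0
t 5.8 tcp [0.5105 0.3039 0.1449] yaw 89.95467168158088 zaxis [-0.0006 -0.0006 -1.    ] F [-0.1725 -0.1946  0.8993] w 0.09328450583428499 0.0
q [-0.3134  0.5726 -0.4688  1.9517  0.3868  0.7065 -1.0173] shift [0.0036 0.0318 1.6679]
```

View pics/s1.png

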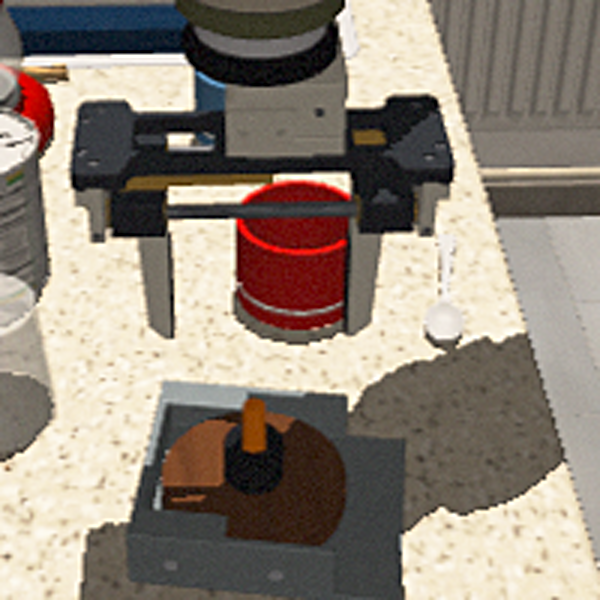

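The open gripper straddles the post in the crop: fingers at (158,335) and (360,330), post at (256,405). Next I descend and close.

```bash
python3 -m pendant '[[0,0.03,0.5,0,0,0,1],[0,0,0.5,0,0,0,1],[0,0,0.4,0,0,0,1],[0,0,0.26,0,0,0,1],[0,0,0,0,0,0,1],[0,0,0,0,0,0,1]]'
python3 -c "
from h import *
to(.512,.304,.0615)"
python3 -m pendant '[[0,0,0,0,0,0,0],[0,0,0,0,0,0,0],[0,0,0,0,0,0,0],[0,0,0,0,0,0,0],[0,0,0,0,0,0,0],[0,0,0,0,0,0,0],[0,0,0,0,0,0,0],[0,0,0,0,0,0,0]]'
python3 -c "
from h import *
a=-.136
to(.512-.062*np.cos(a),.304-.062*np.sin(a),.0635)"
```

```text
time: 6.45
position: [0.5124, 0.3046, 0.0625]
orientation: [0.707, 0.707, 0.0, 0.0]
ft_force: [0.1, 0.8, 0.2]
gripper_width: 0.0929
grasp_force: 0.0
t 6.45 tcp [0.5124 0.3046 0.0625] yaw 89.98897530395541 zaxis [ 0.0009  0.0005 -1.    ] F [0.0717 0.8385 0.2092] w 0.09292342160547182 0.0
q [-0.3717  0.6815 -0.3887  2.0023  0.4783  0.5456 -1.0968] shift [-0.0125 -0.0085  0.021 ]
time: 7.25
position: [0.5119, 0.3043, 0.0616]
orientation: [0.707, 0.707, -0.0, -0.0]
ft_force: [0.3, -0.1, 0.4]
gripper_width: 0.0341
grasp_force: 0.0
t 7.25 tcp [0.5119 0.3043 0.0616] yaw 89.99873719615347 zaxis [-0.0002 -0.     -1.    ] F [ 0.3316 -0.1224  0.3675] w 0.034054823875561885 0.0
q [-0.372   0.6828 -0.3881  2.0034  0.479   0.5445 -1.0973] shift [ 0.163  -1.2265 -0.0388]
```

```bash
python3 -m pendant '[[0,0,0,0,0,0,0],[0,0,0,0,0,0,0],[0,0,0,0,0,0,0],[0,0,0,0,0,0,0],[0,0,0,0,0,0,0],[0,0,0,0,0,0,0]]'
python3 -m pendant '[[0,0,-0.05,0,0,0,0],[0,0,0,0,0,0,0],[0,0,0,0,0,0,0]]'
python3 -c "
from h import *
a=-.136
to(.512-.062*np.cos(a),.304-.062*np.sin(a),.0635)"
```

```text
time: 7.85
position: [0.5119, 0.3042, 0.0615]
orientation: [0.707, 0.707, -0.0, -0.0]
ft_force: [0.9, -0.1, -2.1]
gripper_width: 0.0134
grasp_force: 30.0
time: 8.15
position: [0.5118, 0.3042, 0.0641]
orientation: [0.707, 0.707, -0.0, -0.0]
ft_force: [-0.9, -0.1, -3.4]
gripper_width: 0.0135
grasp_force: 30.0
t 8.15 tcp [0.5118 0.3042 0.0641] yaw 89.99682952453915 zaxis [-0.0002 -0.0001 -1.    ] F [-0.9046 -0.0627 -3.4236] w 0.013462032790351484 29.994142055511475
q [-0.3699  0.6792 -0.3911  2.0022  0.4762  0.5494 -1.0949] shift [ 0.1641 -1.2251  0.0121]
```

Gripped at 13.5 mm, carrying about 2.8 N as expected. Now slide it out.

```bash
python3 -m pendant '[[0.014,-0.1,0,0,0,0,0],[0.02,-0.15,0,0,0,0,0],[0.03,-0.2,0,0,0,0,0],[0.03,-0.22,0,0,0,0,0],[0.03,-0.22,0,0,0,0,0],[0.03,-0.2,0,0,0,0,0],[0.014,-0.1,0,0,0,0,0],[0.005,-0.04,0,0,0,0,0]]'
python3 -m pendant '[[0,0,0,0,0,0,0],[0,0,0,0,0,0,0]]'
python3 - <<'E'
from h import *
a=-.136
to(.512-.062*np.cos(a),.304-.062*np.sin(a),.0635)
S=r.capture("side");cv2.imwrite("pics/s2.png",cv2.resize(S["color"][180:330,280:430],None,fx=4,fy=4,interpolation=2)[:,:,::-1])
E
```

```text
time: 8.95
position: [0.4498, 0.3132, 0.0642]
orientation: [0.707, 0.707, -0.0, 0.0]
ft_force: [1.4, -0.4, -3.2]
gripper_width: 0.0133
grasp_force: 30.0
time: 9.15
position: [0.4509, 0.3129, 0.0641]
orientation: [0.707, 0.707, 0.0, 0.0]
ft_force: [0.9, 0.5, -3.5]
gripper_width: 0.0137
grasp_force: 30.0
t 9.15 tcp [0.4509 0.3129 0.0641] yaw 89.96683056648006 zaxis [ 0.0003  0.0001 -1.    ] F [ 0.926   0.5329 -3.494 ] w 0.013657663597369652 29.994442462921143
q [-0.4591  0.6392 -0.3651  2.11    0.4873  0.4726 -1.1982] shift [-0.0096 -0.0072  0.0123]
```

View pics/s2.png

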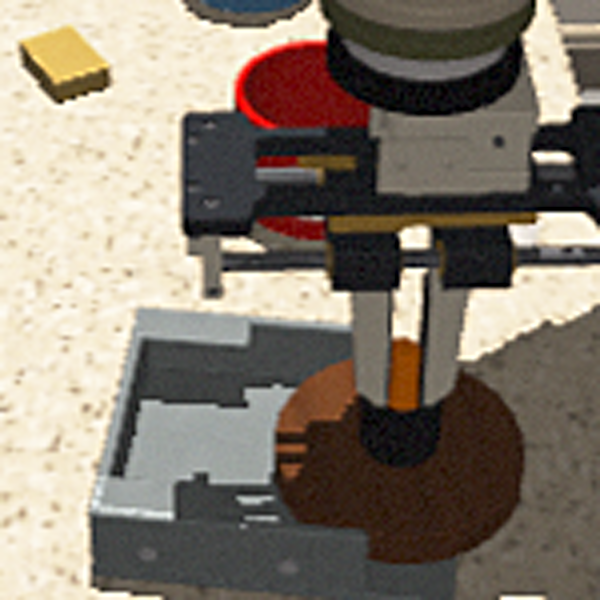

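The lids are out past the lips; the plate centre is near (400,470) in the crop, with the fingers on the post. Now lift and carry.

```bash
python3 -m pendant '[[0,0,-0.2,0,0,0,0],[0,0,-0.4,0,0,0,0],[0,0,-0.5,0,0,0,0],[0,0,-0.5,0,0,0,0],[0,0,-0.5,0,0,0,0],[0,0,-0.4,0,0,0,0],[0,0,-0.2,0,0,0,0],[0,0,0,0,0,0,0]]'
python3 -m pendant '[[-0.1,0.01,0,0,0,0,0],[-0.2,0.03,0,0,0,0,0],[-0.35,0.04,0,0,0,0,0],[-0.5,0.06,0,0,0,0,0],[-0.5,0.06,0,0,0,0,0],[-0.5,0.06,0,0,0,0,0],[-0.5,0.06,0,0,0,0,0],[-0.5,0.06,0,0,0,0,0]]'
python3 -m pendant '[[-0.5,0.06,0,0,0,0,0],[-0.5,0.06,0,0,0,0,0],[-0.5,0.06,0,0,0,0,0],[-0.5,0.06,0,0,0,0,0],[-0.5,0.06,0,0,0,0,0],[-0.5,0.06,0,0,0,0,0],[-0.5,0.06,0,0,0,0,0],[-0.5,0.06,0,0,0,0,0]]'
python3 -m pendant '[[-0.5,0.06,0,0,0,0,0],[-0.5,0.06,0,0,0,0,0],[-0.5,0.06,0,0,0,0,0],[-0.35,0.04,0,0,0,0,0],[-0.2,0.02,0,0,0,0,0],[0,0,0,0,0,0,0],[0,0,0,0,0,0,0],[0,0,0,0,0,0,0]]'
python3 - <<'E'
from h import *
to(.5036,-.132,.1275)
S=r.capture("side");T=r.capture("top")
cv2.imwrite("pics/s3.png",np.hstack([cv2.resize(c[:,:,::-1],(400,400),interpolation=2) for c in(S["color"][60:220,260:420],T["color"][150:310,320:480])]))
E
```

```text
time: 10.0
position: [0.4511, 0.3131, 0.2006]
orientation: [0.707, 0.707, 0.001, 0.0]
ft_force: [0.6, -0.0, -2.9]
gripper_width: 0.0133
grasp_force: 30.0
time: 10.8
position: [0.4689, 0.1533, 0.1981]
orientation: [0.707, 0.707, -0.001, -0.0]
ft_force: [0.4, 0.0, -3.3]
gripper_width: 0.013
grasp_force: 30.0
time: 11.6
position: [0.4925, -0.0465, 0.1981]
orientation: [0.707, 0.707, -0.001, -0.001]
ft_force: [-0.2, 0.8, -3.0]
gripper_width: 0.0134
grasp_force: 30.0
time: 12.4
position: [0.5053, -0.146, 0.199]
orientation: [0.707, 0.708, 0.0, -0.0]
ft_force: [0.6, 0.1, -2.6]
gripper_width: 0.0134
grasp_force: 30.0
t 12.4 tcp [ 0.5053 -0.146   0.199 ] yaw 90.08162619023253 zaxis [-0.0003  0.0005 -1.    ] F [ 0.5797  0.0847 -2.5861] w 0.013434463803052438 29.99375581741333
q [ 0.5337  0.4262 -0.4906  2.0514  0.2952  0.7315 -0.1402] shift [ 0.2786 -0.0321  1.43  ]
```

View pics/s3.png

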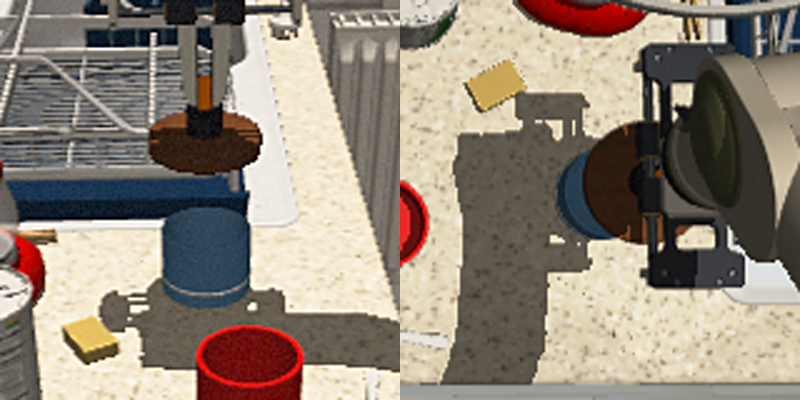

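Both lids hang level above the blue jar, 14 mm too far in −y. I'll correct that, lower to about 25 mm above the rim, and measure the lid position in the hand.

```bash
python3 -m pendant '[[0.08,-0.01,0.1,0,0,0,0],[0.12,-0.01,0.25,0,0,0,0],[0.08,-0.01,0.3,0,0,0,0],[0,0,0.25,0,0,0,0],[0,0,0.08,0,0,0,0],[0,0,0,0,0,0,0],[0,0,0,0,0,0,0],[0,0,0,0,0,0,0]]'
python3 - <<'E'
from h import *
to(.5036,-.132,.1275)
p=r.get_obs()["position"]; S=r.capture("side");T=r.capture("top")
zp=p[2]-.0555+.024  # plate top
for c,box,n in((S,(300,60,400,160),"s"),(T,(360,180,420,260),"t")):
    m=mask(c,(0,70,20),(14,230,140),box); ce,s=blob(m)
    P=max(cv2.findContours(m,0,1)[0],key=cv2.contourArea)[:,0,:]
    Q=np.array([proj(c,(p[0]+.056*np.cos(a),p[1]+.056*np.sin(a),z)) for a in np.arange(0,6.3,.05) for z in (zp,zp-.018)])
    print(n,"obs",P.min(0),P.max(0),"pred",Q.min(0),Q.max(0))
m=mask(S,(8,150,60),(22,255,255),(320,60,370,160)); print("post",blob(m),proj(S,p+[0,0,.01]))
m=mask(S,(95,60,30),(120,255,255),(315,125,370,195)); P=max(cv2.findContours(m,0,1)[0],key=cv2.contourArea)[:,0,:]
J=np.array([proj(S,(.5036+.046*np.cos(a),-.132+.046*np.sin(a),z)) for a in np.arange(0,6.3,.1) for z in(0,.07)]);print("jar",P.min(0),P.max(0),J.min(0),J.max(0))
for v in (160,165,170): 
  x=P[abs(P[:,1]-v)<2,0];print(v,x.min(),x.max())
cv2.imwrite("pics/s4.png",cv2.resize(S["color"][90:210,290:410],None,fx=5,fy=5,interpolation=2)[:,:,::-1])
E
```

```text
time: 13.3
position: [0.5043, -0.1332, 0.1505]
orientation: [0.707, 0.707, 0.0, 0.0]
ft_force: [-0.4, -0.0, -2.1]
gripper_width: 0.0134
grasp_force: 30.0
t 13.3 tcp [ 0.5043 -0.1332  0.1505] yaw 89.98275323877704 zaxis [ 0.0008 -0.0002 -1.    ] F [-0.4316 -0.0498 -2.0846] w 0.013403698194804605 29.993315041065216
q [ 0.4724  0.4865 -0.4485  2.1086  0.3577  0.618  -0.2257] shift [ 0.0246 -0.014   0.4604]
s obs [320 124] [363 149] pred [319.237  123.1683] [364.7324 150.5569]
t obs [384 203] [407 248] pred [383.204  200.8707] [432.1529 248.7183]
post (array([343.7647,  79.5098]), array([326,  78,  37,   5, 102], dtype=int32)) (np.float64(341.92768697099666), np.float64(117.61219134719967))
jar [325 148] [359 182] [324.031  142.2467] [360.5463 184.0543]
160 325 359
165 326 359
170 325 359
```

View pics/s4.png

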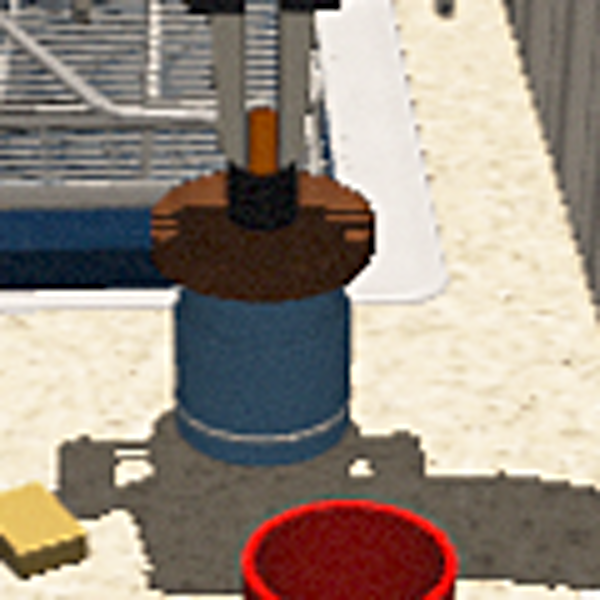

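Plate columns 320–363 are centred over jar columns 325–359, and both agree with prediction to under a pixel. Lowering.

```bash
python3 -m pendant '[[0.025,-0.014,0.08,0,0,0,0],[0,0,0.12,0,0,0,0],[0,0,0.12,0,0,0,0],[0,0,0.1,0,0,0,0],[0,0,0.08,0,0,0,0],[0,0,0,0,0,0,0],[0,0,0,0,0,0,0]]'
python3 -m pendant '[[0,0,0.06,0,0,0,0],[0,0,0.06,0,0,0,0],[0,0,0.06,0,0,0,0],[0,0,0.04,0,0,0,0],[0,0,0,0,0,0,0],[0,0,0,0,0,0,0]]'
python3 -c "
from h import *
to(.5036,-.132,.1115)"
```

```text
time: 14.1
position: [0.5032, -0.1318, 0.125]
orientation: [0.707, 0.707, -0.0, -0.0]
ft_force: [0.6, 0.3, -2.6]
gripper_width: 0.0137
grasp_force: 30.0
time: 14.7
position: [0.5032, -0.1318, 0.1141]
orientation: [0.707, 0.707, -0.0, -0.0]
ft_force: [1.4, -0.1, -4.2]
gripper_width: 0.0132
grasp_force: 30.0
t 14.7 tcp [ 0.5032 -0.1318  0.1141] yaw 89.99838442411775 zaxis [-0.0001  0.     -1.    ] F [ 1.3798 -0.0653 -4.2101] w 0.013191059802761126 29.993566274642944
q [ 0.435   0.5381 -0.4059  2.1414  0.4077  0.5355 -0.2742] shift [-0.0038  0.0074  0.0512]
```

No contact so far, with 2.6 mm expected to go.

```bash
python3 -m pendant '[[0,0,0.03,0,0,0,0],[0,0,0.02,0,0,0,0],[0,0,0,0,0,0,0],[0,0,0,0,0,0,0]]'
python3 -m pendant '[[0,0,0.015,0,0,0,0],[0,0,0,0,0,0,0],[0,0,0,0,0,0,0]]'
```

```text
time: 15.1
position: [0.5032, -0.1319, 0.1116]
orientation: [0.707, 0.707, -0.0, -0.0]
ft_force: [-1.0, 0.3, -2.4]
gripper_width: 0.0133
grasp_force: 30.0
time: 15.4
position: [0.5034, -0.1319, 0.1113]
orientation: [0.707, 0.707, 0.0, 0.0]
ft_force: [-1.3, -0.1, 5.4]
gripper_width: 0.0134
grasp_force: 30.0
```

Contact came at TCP z 0.1113 (expected 0.1115), so the inner lid is home. Release and check.

```bash
python3 -m pendant '[[0,0,0,0,0,0,1],[0,0,0,0,0,0,1],[0,0,0,0,0,0,1],[0,0,0,0,0,0,1],[0,0,0,0,0,0,1],[0,0,0,0,0,0,1],[0,0,0,0,0,0,1],[0,0,0,0,0,0,1]]'
python3 -m pendant '[[0,0,0,0,0,0,1],[0,0,0,0,0,0,1],[0,0,0,0,0,0,1],[0,0,0,0,0,0,1]]'
python3 - <<'E'
from h import *
to(.5036,-.132,.0825)
S=r.capture("side")
m=mask(S,(8,150,60),(22,255,255),(330,95,355,160)); ys,xs=np.nonzero(m);print("post",xs.min(),xs.max(),ys.min(),ys.max(),"pred top",proj(S,(.5036,-.132,.136)),"collar top",proj(S,(.5036,-.132,.108)))
cv2.imwrite("pics/s5.png",cv2.resize(S["color"][90:210,290:410],None,fx=5,fy=5,interpolation=2)[:,:,::-1])
E
```

```text
time: 16.2
position: [0.5032, -0.1319, 0.1108]
orientation: [0.707, 0.707, -0.0, -0.0]
ft_force: [0.4, 0.8, 0.0]
gripper_width: 0.0729
grasp_force: 0.0
time: 16.6
position: [0.5032, -0.1319, 0.1108]
orientation: [0.707, 0.707, -0.0, -0.0]
ft_force: [0.1, -0.6, -0.2]
gripper_width: 0.0928
grasp_force: 0.0
t 16.6 tcp [ 0.5032 -0.1319  0.1108] yaw 89.9998757823219 zaxis [-0.0001 -0.     -1.    ] F [ 0.1165 -0.6017 -0.1762] w 0.09275013287611127 0.0
q [ 0.4316  0.5428 -0.4016  2.1439  0.4124  0.5281 -0.2784] shift [-0.003   0.0078  0.5668]
post 330 354 95 158 pred top (np.float64(342.2369516569728), np.float64(127.05824221500237)) collar top (np.float64(342.251010299577), np.float64(137.3317825649242))
```

View pics/s5.png

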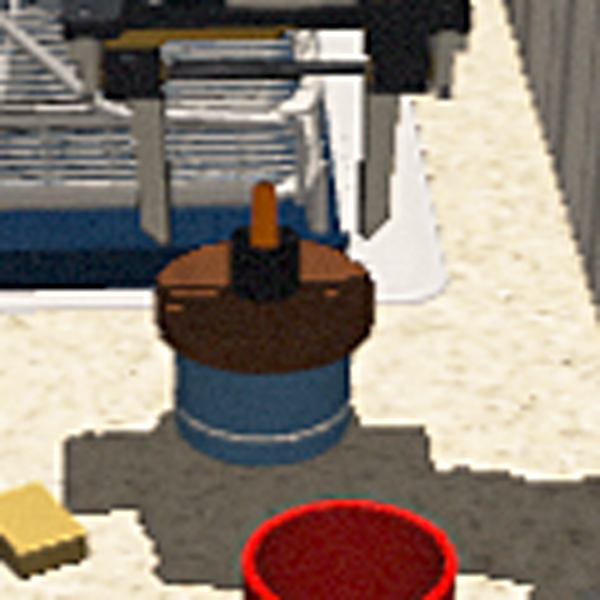

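The post top is at crop (263,186), i.e. (342.6,127), exactly where a seated lid puts it, and both lids are level. Next I lower to the collar and grip it.

```bash
python3 -m pendant '[[0,0.005,0.12,0,0,0,1],[0,0,0.2,0,0,0,1],[0,0,0.15,0,0,0,1],[0,0,0.08,0,0,0,1],[0,0,0,0,0,0,1],[0,0,0,0,0,0,1]]'
python3 -m pendant '[[0,0,0,0,0,0,0],[0,0,0,0,0,0,0],[0,0,0,0,0,0,0],[0,0,0,0,0,0,0],[0,0,0,0,0,0,0],[0,0,0,0,0,0,0],[0,0,0,0,0,0,0],[0,0,0,0,0,0,0]]'
python3 -m pendant '[[0,0,0,0,0,0,0],[0,0,0,0,0,0,0],[0,0,0,0,0,0,0],[0,0,0,0,0,0,0]]'
```

```text
time: 17.25
position: [0.5034, -0.1317, 0.0831]
orientation: [0.707, 0.707, -0.0, -0.0]
ft_force: [-0.4, 1.1, -0.4]
gripper_width: 0.0929
grasp_force: 0.0
time: 18.05
position: [0.5034, -0.1318, 0.0833]
orientation: [0.707, 0.707, -0.0, -0.0]
ft_force: [0.6, -0.2, 0.1]
gripper_width: 0.035
grasp_force: 30.0
time: 18.45
position: [0.5035, -0.1318, 0.0834]
orientation: [0.707, 0.707, -0.0, 0.0]
ft_force: [-0.2, -0.2, 0.8]
gripper_width: 0.0347
grasp_force: 30.0
```

```bash
python3 -m pendant '[[0,0,-0.04,0,0,0,0],[0,0,-0.08,0,0,0,0],[0,0,-0.12,0,0,0,0],[0,0,-0.12,0,0,0,0],[0,0,-0.12,0,0,0,0],[0,0,-0.12,0,0,0,0],[0,0,-0.12,0,0,0,0],[0,0,-0.12,0,0,0,0]]'
python3 -m pendant '[[0,0,-0.15,0,0,0,0],[0,0,-0.2,0,0,0,0],[0,0,-0.2,0,0,0,0],[0,0,-0.2,0,0,0,0],[0,0,-0.2,0,0,0,0],[0,0,-0.15,0,0,0,0],[0,0,-0.1,0,0,0,0],[0,0,-0.05,0,0,0,0]]'
python3 -m pendant '[[0,0,0,0,0,0,0],[0,0,0,0,0,0,0],[0,0,0,0,0,0,0],[0,0,0,0,0,0,0]]'
python3 - <<'E'
from h import *
to(.5036,-.132,.185)
S=r.capture("side");T=r.capture("top");print("post top pred",proj(S,(.5036,-.132,.136)))
a=cv2.resize(S["color"][60:210,290:390],(400,600),interpolation=2);b=cv2.resize(T["color"][130:290,190:350+80],(400,267),interpolation=2)
cv2.imwrite("pics/s6.png",np.hstack([a,cv2.copyMakeBorder(b,0,333,0,0,0)])[:,:,::-1])
E
```

```text
time: 19.25
position: [0.5035, -0.1319, 0.126]
orientation: [0.707, 0.707, 0.0, 0.0]
ft_force: [0.1, 0.2, -1.2]
gripper_width: 0.0347
grasp_force: 30.0
time: 20.05
position: [0.5036, -0.1319, 0.1884]
orientation: [0.707, 0.707, 0.0, 0.0]
ft_force: [0.5, -0.0, -1.4]
gripper_width: 0.0345
grasp_force: 30.0
time: 20.45
position: [0.5033, -0.1318, 0.1875]
orientation: [0.707, 0.707, -0.0, -0.0]
ft_force: [0.2, 0.1, -0.9]
gripper_width: 0.0348
grasp_force: 30.0
t 20.45 tcp [ 0.5033 -0.1318  0.1875] yaw 90.00498231061866 zaxis [-0.0007  0.0002 -1.    ] F [ 0.1554  0.1494 -0.851 ] w 0.03482005131418406 29.99949937686324
q [ 0.5027  0.4354 -0.4852  2.0748  0.3097  0.701  -0.1831] shift [-0.0046  0.0057  0.0505]
post top pred (np.float64(342.2369516569728), np.float64(127.05824221500237))
```

View pics/s6.png

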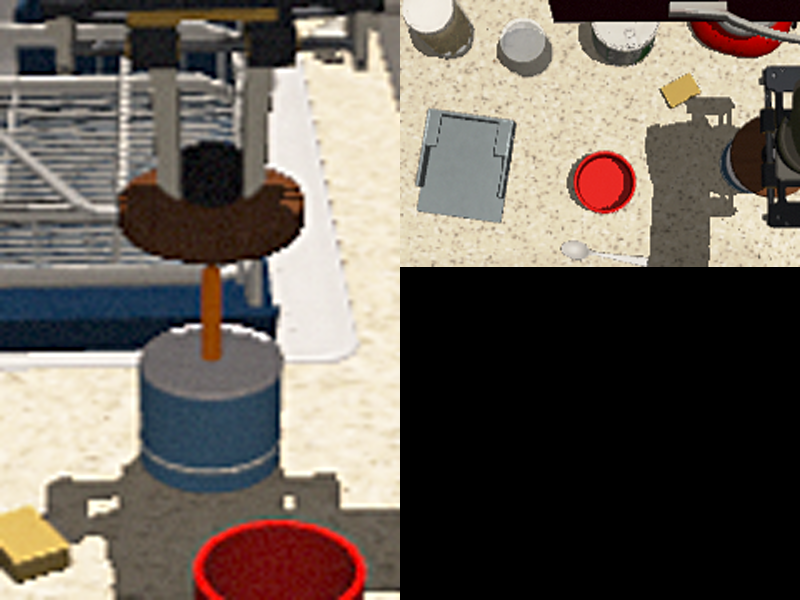

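The inner lid sits level in the jar, with the flange at crop (212,362) and the post upright from (212,268). The outer lid hangs level at (212,220), its skirt about 30 mm above the post top. The bystanders are where they were. Handing in.

```bash
python3 -c "
from plant import r
print(r.sign_off())"
```

```text
the job is handed in; nothing more can be done
None
```

The inner lid is seated in the blue jar, the gripper holds the outer lid level about 30 mm above the orange post, and the job was handed in at about 20.5 s; the sign-off returned no verdict.

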